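# Slide the nylon pad out onto the latch rail and home under the clamp block

## Robot

A 6-joint arm with a two-finger parallel gripper is mounted at the origin on the work surface. World frame = base frame: x ahead of the robot, y to its left, z up, the work surface at z = 0. Lengths are in mm, angles in degrees, forces in N, time in s.
With the tool pointing down it reaches from about 350 to 950 mm from the base axis. Payload 17.4 kg.
Tool frame: the origin (TCP) lies midway between the tips of the shut fingers; the grasp point (between the pads) lies 19 mm behind it (ctrl.pinch_z is the distance from the TCP to the grasp point, in mm); z points along the fingers, y is the line along which they close (so a half turn about z gives the same grasp; the last joint's range is limited). The gripper opens to 93 mm and grips with 3 to 60 N. Pads are 15 mm wide; open, the fingers measure 128 mm over their backs; the gripper's body (75 mm by 188 mm) begins 65 mm behind the grasp point.
Start: joints at [-69.889, 6.646, 82.598, -0, 90.757, -2.166], TCP at [255.869, -624.631, 218.646] pointing down, gripper open.
Joint ranges: [-162.19, 162.19], [-47.58, 125.68], [4.15, 143.07], [-65.23, 245.23], [0.69, 171.88], [-170.13, 170.13]. Speed limits (degrees/s): [108.29, 108.29, 127.2, 180, 180, 180].

## Interface

Orientations are given as a 3x3 rotation matrix whose columns are the frame's x, y, z axes.
In Python, from bench import ctrl gives the robot as it stands.
- The arm moves only by the tool jog_arm, never from a script. Its argument "motion" is text: rows parted by semicolons, each of 7 numbers parted by spaces: the shift along the tool's x, y, z in cm, then the turn, a rotation vector about the tool's x, y, z in rad, then the opening, from 0 (shut) to 1 (fully open). In form: tx ty tz wx wy wz fingers; .... A call has 1 to 12 rows; each row shifts and turns the commanded pose from where the row before left it, along the tool's axes as they then stand; what a row does not reach is not made up. A row lasts 1/8 s, in which the tool goes at most 62.5 mm and 10.7 degrees, less where a joint would pass 70% of its speed; a pose out of reach is approached as far as the arm can. A call with a gripper value outside its range is refused whole. The fingers move at their own pace and stop on an object; "squeeze" is the grip in N (left out, the last holds). Time passes only in rows, so rows that do not move let the fingers close. It gives the time, the measured TCP pose, the force, the opening and the grip force at its end, in the units of the state.
- ctrl.get_obs(): the state, without advancing time (a new reading comes with each control period).
- ctrl.camera(name): name is "side" or "top"; returns a dict with "img" (420x560x3 uint8, red, green, blue), "vertical_fov" (degrees; the focal length in pixels is half the picture's height over the tangent of half this angle, whatever the lens; pixels are square), "cx", "cy" (the principal point, pixels), "dist_coeffs" ([k1, k2, p1, p2, k3] as OpenCV has them; the pictures are not rectified), "eye" and "rotation" of the camera in the world. Camera axes: x right, y up, looking along -z (the intrinsics and any distortion apply to the point x, -y, -z); pixel columns grow to the right and rows downward; lengths in mm; the calibration is good to about 2 mm. A picture is of the moment at which its call begins. There is no depth.
- ctrl.hand_in(): hands the job in; it is judged then, once.
The state is a dict: "time_s": time; "qpos": joint angles; "qd": joint speeds; "effort": joint torques, N m; "ee_pos": TCP position; "orientation": TCP orientation; "wrist_force": force on the tool from outside, world axes, zero at the start; "torque": the same for the moment, N m; "grip_width": finger opening in mm; "gripper_force": force on a finger pad.
Only numpy, scipy, OpenCV 4.12 (cv2) and the standard library are available. Lean on these libraries where they do the work, as an engineer would, in place of code of your own. Each camera call takes 0.05 s, during which the arm holds its last target. There are 200 camera calls.

## Task

The white nylon pad on the loading block is too wide to grip: slide it off the block and along the narrow raised rail, under the bridge of the blue clamp block, until it is fully home against the stop hidden in there, which is set at a different depth each time and has to be felt for. Press it home gently, and leave it resting level on the rail alone, centred over the rail and square to it. Leave the spare pad, the bronze cam disc and the steel dowel where they are.

Things in the scene. Friction and masses are not known exactly. Their poses are not given: they have to be found in the camera images.
- fixture: Fixed fixture. Origin at table level under the line where loading block meets rail; y points along the rail towards the clamp block, x across, z up. Loading block (dark steel top): x -95 to 95, y -200 to 0 mm. Rail: x -15 to 15, y 0 to 225. Both share one flat top at z 70 mm, no step; beside the rail is only the drop to the table.
- bridge (a point): Blue clamp block, a bridge over the rail: this point is the middle of its mouth at rail-top height (fixture x 0, y 125, z 70 mm). Outside 174 mm wide, 100 mm long (fixture y 125 to 225), top 48 mm above the rail (boss 54). Opening 130 mm wide, 36 mm high, closed at the back. Inside is a rigid steel stop, its face 30 to 55 mm beyond this point, different every time.
- pad: White nylon slider pad on the loading block: slab 96 mm wide (its x), 130 mm long (its y), 24 mm thick, 0.3 to 0.5 kg. Origin at the centre of its underside. Its y starts within 20 degrees of the rail direction, its centre up to 25 mm off the line of the rail. When home, its +y end face bears on the stop.
- pin (a joint): Sprung pin in the face of the hidden stop: 0 m when out, 0.006 m when it is pushed flush with the stop face, that is when the pad is fully home. The spring is weak (under 1 N) and does not push the pad back; past flush the stop is rigid.
- spare_pad: A second pad of the same size (96 x 130 x 24 mm) lying on the table on the robot's side of the rail; a bystander. Origin at the centre of its underside.
- cam: Bronze cam disc, 92 mm across, 20 mm thick with a 36 mm hub (28 mm high in all), lying on the table on the far side of the loading block; a bystander. Origin at the centre of its underside.
- dowel: Stout steel dowel, 40 mm diameter, 85 mm tall, standing on the table on the far side of the rail; a bystander. Origin at the centre of its foot.
- panel: Cream enamel control panel, 170 mm wide, 170 mm high, 110 mm deep foot, with a black rocker switch; fixed, not used. Origin at the centre of its foot, front facing its -x.
Things that resemble listed ones, but are neither listed nor needed, are in the scene too. Leave any orange or pink look-alike of the pad alone.

How it is judged:
By the outcome, as a careful person would: the job done as asked, in the order asked, and still so for the second after the job is handed in, with the robot touching nothing.
It also fails if it takes over 72 s, if anything falls off the work surface, if the arm or the gripper's body presses on something with over 40 N, if the wrist force passes 120 N, or if a joint passes its speed limit or range.

## Working session

There is one attempt and no reset: what is moved stays moved. The work goes in short steps, Python scripts to look and compute and a tool call to move; the robot and the scene stay as the last step left them, time stands still between calls to the robot, and variables do not carry over. Pictures are saved under pics/ and viewed, at most 10 in all, crops included, and the job is handed in when it is done.

Besides the shell and the picture viewer there is one more tool, called as name(argument=value, ...) on one line, values as JSON. jog_arm: Moves the arm, as the interface text tells. Its arguments: {"type":"object","properties":{"motion":{"type":"string"},"squeeze":{"type":"number"}},"required":["motion"]}

```bash
mkdir -p pics
cat > h.py <<'E'
import numpy as np, cv2
from bench import ctrl
def K(c):
    f=c["img"].shape[0]/2/np.tan(np.radians(c["vertical_fov"])/2)
    return np.array([[f,0,c["cx"]],[0,f,c["cy"]],[0,0,1.]])
F=np.diag([1.,-1,-1])
def ray(c,uv):
    p=cv2.undistortPoints(np.float64(uv).reshape(-1,1,2),K(c),np.float64(c["dist_coeffs"]))[:,0]
    return (np.c_[p,np.ones(len(p))]@F)@np.array(c["rotation"]).T
def onz(c,uv,z):
    d=ray(c,uv);e=np.array(c["eye"]);return e+d*((z-e[2])/d[:,2])[:,None]
def tri(c1,u1,c2,u2):
    d1,d2=ray(c1,[u1])[0],ray(c2,[u2])[0];e1,e2=np.array(c1["eye"]),np.array(c2["eye"])
    s=np.linalg.lstsq(np.c_[d1,-d2],e2-e1,rcond=None)[0]
    a,b=e1+d1*s[0],e2+d2*s[1];return (a+b)/2,np.linalg.norm(a-b)
def proj(c,P):
    R=np.array(c["rotation"]);q=(np.atleast_2d(P)-np.array(c["eye"]))@R@F
    return cv2.projectPoints(q,np.zeros(3),np.zeros(3),K(c),np.float64(c["dist_coeffs"]))[0][:,0]
def snap(n,tag):
    c=ctrl.camera(n);cv2.imwrite(f"pics/{tag}.png",c["img"][:,:,::-1]);np.save(f"pics/{tag}.npy",c,allow_pickle=True);return c
def load(tag): return np.load(f"pics/{tag}.npy",allow_pickle=True).item()
E
python3 - <<'E'
from h import *
for n in("top","side"):
    c=snap(n,n+"0");print(n,c["eye"],c["vertical_fov"],c["dist_coeffs"],np.round(c["rotation"],3).tolist())
o=ctrl.get_obs();print(np.round(o["orientation"],3).tolist(),o["grip_width"],o["time_s"])
E
```

```text
top [ 289.41266104  122.5141088  1269.31008605] 47.67317781451954 [-0.0167178  0.         0.         0.         0.       ] [[0.047, 0.977, -0.207], [-0.999, 0.045, -0.011], [-0.001, 0.207, 0.978]]
side [ 68.63893494 767.59318083 894.59504639] 53.510744200519945 [-0.10235518  0.          0.          0.          0.        ] [[-0.777, 0.453, -0.436], [-0.629, -0.563, 0.536], [-0.003, 0.691, 0.723]]
[[0.925, 0.379, -0.0], [0.379, -0.925, 0.001], [0.0, -0.001, -1.0]] 93.05985711303823 0.1
```

View pics/top0.png

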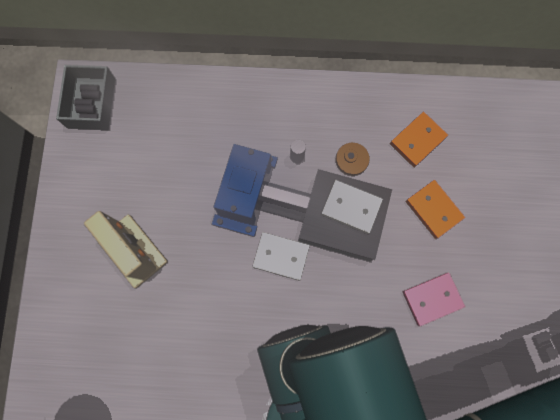

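View pics/side0.png

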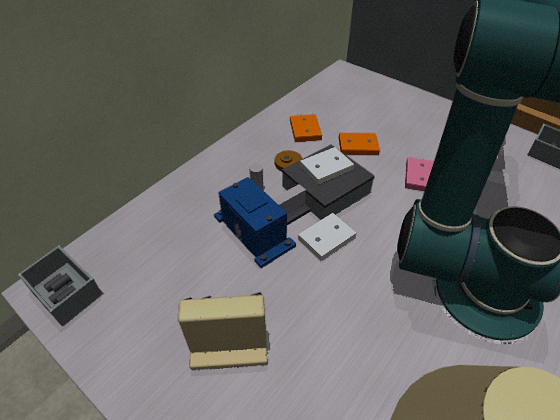

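Top view: the white pad is on the dark block at (352,206). Look-alikes are the white spare on the table (282,256), orange pads (419,139) and (436,209), and a pink pad (434,299). The one on the dark block fits the description. The rail runs left from the block to the blue clamp (243,190), with the dowel at (298,150) and the cam at (352,158). Next I'll measure the corners and check the choice in a close crop.

```bash
cat > m.py <<'E'
from h import *
def quad(cn):
    hull=cv2.convexHull(cn)
    for e in np.arange(2,12,.5):
        q=cv2.approxPolyDP(hull,e,True)
        if len(q)==4: break
    q=q[:,0].astype(float)
    # refine: fit lines to contour points of each side
    P=cn[:,0].astype(float);L=[]
    for i in range(len(q)):
        a,b=q[i],q[(i+1)%len(q)];t=(b-a)/np.linalg.norm(b-a);s=(P-a)@t;d=abs((P-a)@[-t[1],t[0]])
        S=P[(d<2.5)&(s>4)&(s<np.linalg.norm(b-a)-4)]
        vx,vy,x,y=cv2.fitLine(S.astype(np.float32),cv2.DIST_HUBER,0,.01,.01)[:,0];L.append(np.cross([x,y,1],[x+vx,y+vy,1]))
    out=[]
    for i in range(len(q)):
        p=np.cross(L[i-1],L[i]);out.append(p[:2]/p[2])
    return np.array(out)
def pad(c,near,thr):
    """top-face corners of white pad; near = seed pixel"""
    hsv=cv2.cvtColor(c["img"],cv2.COLOR_RGB2HSV)
    m=((hsv[...,2]>thr)&(hsv[...,1]<40)).astype(np.uint8)
    m=cv2.morphologyEx(m,cv2.MORPH_OPEN,np.ones((3,3)))
    cs,_=cv2.findContours(m,cv2.RETR_EXTERNAL,cv2.CHAIN_APPROX_NONE)
    cn=max(cs,key=lambda k:cv2.pointPolygonTest(k,near,True))
    return quad(cn)
E
python3 - <<'E'
from m import *
for t,(x,y,w,h) in (("top0",(205,135,200,140)),("side0",(205,130,180,140))):
    c=load(t);i=c["img"][:,:,::-1][y:y+h,x:x+w];cv2.imwrite(f"pics/{t}c.png",cv2.resize(i,None,fx=4,fy=4,interpolation=cv2.INTER_CUBIC))
    for p in ([(352,196),(285,245),(345,240),(280,270),(240,170),(290,199),(270,300),(320,330)] if t[0]=="t" else [(327,158),(320,225),(340,180),(300,270)]): print(t,p,c["img"][p[1],p[0]])
E
```

```text
top0 (352, 196) [168 166 169]
top0 (285, 245) [170 168 172]
top0 (345, 240) [89 85 89]
top0 (280, 270) [171 169 173]
top0 (240, 170) [ 66  80 116]
top0 (290, 199) [165 156 163]
top0 (270, 300) [144 136 140]
top0 (320, 330) [47 54 54]
side0 (327, 158) [178 181 183]
side0 (320, 225) [179 185 188]
side0 (340, 180) [62 63 65]
side0 (300, 270) [150 144 148]
```

View pics/top0c.png

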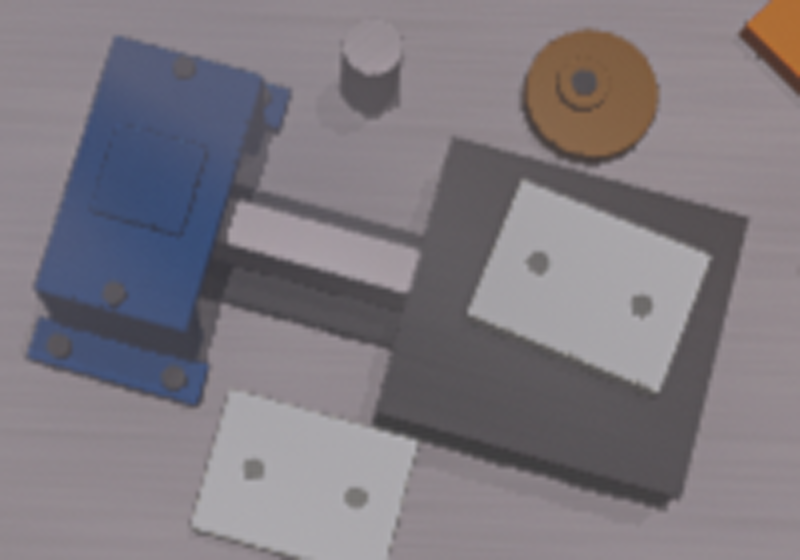

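View pics/side0c.png

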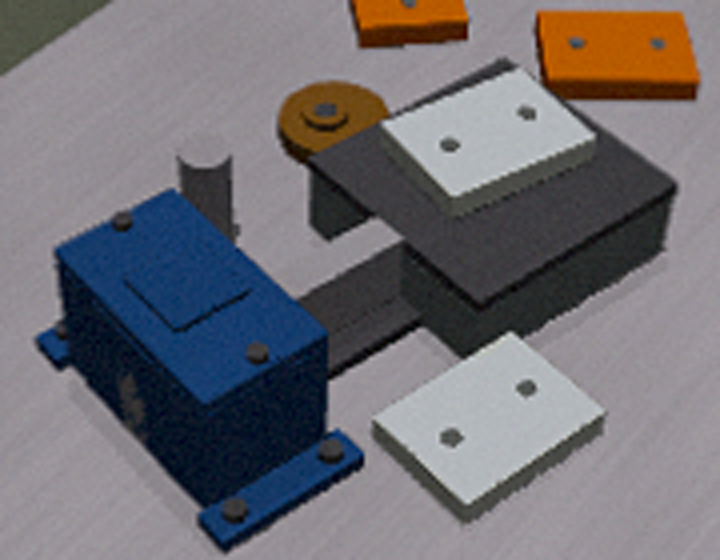

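The crops confirm it: the pad with two holes sits on the dark block in both views. Block corners in the top crop are (453,137), (748,217), (681,497) and (375,418). The side crop has (313,160), (505,62), (675,187) and (478,303).

Run:
```python
from m import *
T,S=load("top0"),load("side0")
t=np.array([(453,137),(748,217),(681,497),(375,418)])/4+[205,135]-.4
s=np.array([(313,160),(505,62),(675,187),(478,303)])/4+[205,130]-.4
for a,b in zip(t,s): p,g=tri(T,a,S,b);print("tri",p.round(1),round(g,1))
def fit(P): # A(95,0) B(95,-200) C(-95,-200) D(-95,0)
    M=np.array([(95,0),(95,-200),(-95,-200),(-95,0)],float);m=M.mean(0);p=P[:,:2].mean(0)
    H=(M-m).T@(P[:,:2]-p);U,_,V=np.linalg.svd(H);R=V.T@U.T;o=p-R@m
    return o,np.degrees(np.arctan2(R[1,0],R[0,0])),(P[:,:2]-((M)@R.T+o)).round(1).tolist()
for c,q in((T,t),(S,s)): print("fix",*fit(onz(c,q,70)))
for c,n,thr in((T,(352,202),150),(S,(327,165),160)):
    q=pad(c,n,thr);P=onz(c,q,94);print(q.round(1).tolist(),P[:,:2].round(1).tolist(),P.mean(0),np.linalg.norm(P-np.roll(P,1,0),axis=1))
# rail & clamp in top
r=np.array([(232,200),(425,243),(411,292),(228,246)])/4+[205,135]-.4
print("rail",onz(T,r,70).round(1).tolist())
b=np.array([(113,37),(263,75),(187,330),(37,288)])/4+[205,135]-.4
print("clamp",onz(T,b,118).round(1).tolist())
```

```text
tri [650.7  26.   65.1] 4.7
tri [ 606.9 -168.8   60.7] 3.9
tri [ 422.9 -125.    60.2] 0.4
tri [465.   72.2  67.4] 2.7
fix [558.04074585  50.0633716 ] -12.878565750338465 [[0.8, -1.5], [0.2, 0.2], [1.2, 0.8], [-2.1, 0.5]]
fix [555.71809909  54.93244807] -13.809024549358826 [[-3.1, -2.3], [-1.3, 3.1], [2.8, 2.0], [1.6, -2.8]]
[[335.4, 180.1], [381.4, 198.9], [368.9, 231.7], [322.2, 212.4]] [[616.2, -16.5], [572.4, -134.1], [486.7, -103.0], [530.5, 15.1]] [551.46547929 -59.62436424  94.        ] [ 91.34582027 125.57634949  91.25047513 125.90465724]
[[352.9, 163.4], [318.2, 178.2], [300.6, 160.6], [334.3, 147.1]] [[484.1, -100.4], [527.0, 17.3], [612.3, -13.3], [569.9, -130.3]] [548.31963755 -56.69881748  94.        ] [ 90.8129458  125.27287381  90.55339799 124.45284829]
rail [[602.1, 170.0, 70.0], [579.1, 43.5, 70.0], [546.2, 51.5, 70.0], [571.2, 171.0, 70.0]]
clamp [[693.2, 249.4, 118.0], [672.3, 152.7, 118.0], [505.6, 191.5, 118.0], [527.8, 285.9, 118.0]]
```

jog_arm(motion="4.56 -3.08 0 0 0 0 0.6;4.56 -3.08 0 0 0 0 0.6;4.56 -3.08 0 0 0 0 0.6;4.56 -3.08 0 0 0 0 0.6;4.56 -3.08 0 0 0 0 0.6;4.56 -3.08 0 0 0 0 0.6;4.56 -3.08 0 0 0 0 0.6;4.56 -3.08 0 0 0 0 0.6;4.56 -3.08 0 0 0 0 0.6;4.56 -3.08 0 0 0 0 0.6;4.56 -3.08 0 0 0 0 0.6;4.56 -3.08 0 0 0 0 0.6")

```text
time_s: 1.6
ee_pos: [622.8, -73.5, 218.4]
orientation: [[0.925, 0.379, -0.0], [0.379, -0.925, -0.0], [-0.0, -0.0, -1.0]]
wrist_force: [-0.8, -0.4, -0.3]
grip_width: 55.9
gripper_force: 0.0
```

jog_arm(motion="0 0 0 0 0 0.154 0.6;0 0 0 0 0 0.154 0.6;0 0 0 0 0 0.154 0.6;0 0 0 0 0 0.154 0.6;0 0 0 0 0 0 0.6;0 0 0 0 0 0 0.6")

```text
time_s: 2.35
ee_pos: [622.1, -75.2, 218.5]
orientation: [[0.975, -0.222, -0.0], [-0.222, -0.975, 0.0], [-0.0, -0.0, -1.0]]
wrist_force: [-0.2, 0.5, -0.2]
grip_width: 56.1
gripper_force: 0.0
```

```bash
cat > prof.py <<'E'
from h import *
from scipy.ndimage import map_coordinates
O=np.array([557.,52.]);a=np.radians(-13);EX=np.array([np.cos(a),np.sin(a)]);EY=np.array([-EX[1],EX[0]])
def W(x,y,z): x=np.atleast_1d(np.float64(x));y=np.broadcast_to(y,x.shape);return np.c_[O+x[:,None]*EX+y[:,None]*EY,np.full(len(x),z)]
def fx(p): d=np.asarray(p)[...,:2]-O;return np.stack([d@EX,d@EY],-1)
def prof(c,xs,y,z):
    g=cv2.cvtColor(c["img"],cv2.COLOR_RGB2GRAY).astype(float);uv=proj(c,W(xs,y,z))
    return map_coordinates(g,[uv[:,1],uv[:,0]],order=1)
def edges(c,lo,hi,y,z,rng=None):
    xs=np.arange(lo,hi,.5);p=cv2.GaussianBlur(prof(c,xs,y,z)[None],(0,0),2)[0];g=np.gradient(p)
    i,j=g.argmax(),g.argmin();return xs[i],xs[j],round(g[i]*2,1),round(g[j]*2,1)
E
python3 - <<'E'
from prof import *
for n in("top0","side0"):
    c=load(n)
    print(n,"rail")
    for y in range(20,115,15): print(y,edges(c,-32,32,y,70))
    print("block far edge / near edge")
    for y in range(-170,-10,40): print(y,edges(c,80,112,y,70),edges(c,-112,-80,y,70))
    print("clamp sides z118")
    for y in range(140,215,20): print(y,edges(c,70,105,y,118),edges(c,-105,-70,y,118))
E
```

```text
top0 rail
20 (np.float64(-11.5), np.float64(18.5), np.float64(16.1), np.float64(-11.0))
35 (np.float64(-12.0), np.float64(18.0), np.float64(17.1), np.float64(-13.4))
50 (np.float64(-11.5), np.float64(19.0), np.float64(17.9), np.float64(-11.7))
65 (np.float64(-12.0), np.float64(18.0), np.float64(17.2), np.float64(-13.7))
80 (np.float64(-11.5), np.float64(19.0), np.float64(18.6), np.float64(-11.9))
95 (np.float64(-12.0), np.float64(18.0), np.float64(16.4), np.float64(-12.1))
110 (np.float64(-11.5), np.float64(19.0), np.float64(21.1), np.float64(-13.0))
block far edge / near edge
-170 (np.float64(97.5), np.float64(86.5), np.float64(12.5), np.float64(-0.5)) (np.float64(-92.0), np.float64(-102.5), np.float64(4.8), np.float64(-12.5))
-130 (np.float64(97.5), np.float64(109.0), np.float64(12.5), np.float64(-0.5)) (np.float64(-92.5), np.float64(-103.5), np.float64(5.3), np.float64(-12.9))
-90 (np.float64(97.5), np.float64(103.0), np.float64(10.7), np.float64(-12.6)) (np.float64(-92.5), np.float64(-103.5), np.float64(4.5), np.float64(-13.1))
-50 (np.float64(97.5), np.float64(110.0), np.float64
[... 1840 characters left out ...]
) (np.float64(-95.5), np.float64(-102.0), np.float64(8.5), np.float64(-5.8))
clamp sides z118
140 (np.float64(87.0), np.float64(100.5), np.float64(19.0), np.float64(-1.0)) (np.float64(-86.0), np.float64(-101.0), np.float64(8.5), np.float64(-11.6))
160 (np.float64(87.0), np.float64(92.0), np.float64(16.1), np.float64(-1.3)) (np.float64(-87.0), np.float64(-99.0), np.float64(5.4), np.float64(-2.9))
180 (np.float64(86.5), np.float64(72.0), np.float64(16.8), np.float64(-5.7)) (np.float64(-87.5), np.float64(-79.5), np.float64(8.2), np.float64(-4.4))
200 (np.float64(87.0), np.float64(92.5), np.float64(16.2), np.float64(-1.5)) (np.float64(-86.0), np.float64(-91.5), np.float64(7.5), np.float64(-2.7))
```

jog_arm(motion="0 0 4 0 0 0 0.6;0 0 4 0 0 0 0.6;0 0 4 0 0 0 0.6;0 0 2 0 0 0 0.6;0 0 0 0 0 0 0.6;0 0 0 0 0 0 0.6")

```text
time_s: 3.1
ee_pos: [622.9, -75.3, 80.4]
orientation: [[0.974, -0.225, 0.002], [-0.225, -0.974, -0.0], [0.002, -0.0, -1.0]]
wrist_force: [0.1, 0.5, -0.2]
grip_width: 55.5
gripper_force: 0.0
```

jog_arm(motion="-0.3 0 0 0 0 0 0.6;-0.3 0 0 0 0 0 0.6;-0.3 0 0 0 0 0 0.6;-0.3 0 0 0 0 0 0.6;-0.3 0 0 0 0 0 0.6;-0.3 0 0 0 0 0 0.6;-0.3 0 0 0 0 0 0.6;-0.3 0 0 0 0 0 0.6;-0.3 0 0 0 0 0 0.6;-0.3 0 0 0 0 0 0.6;0 0 0 0 0 0 0.6;0 0 0 0 0 0 0.6")

```text
time_s: 4.6
ee_pos: [592.5, -68.5, 78.3]
orientation: [[0.974, -0.225, -0.001], [-0.225, -0.974, -0.0], [-0.001, 0.0, -1.0]]
wrist_force: [0.7, 0.7, 0.2]
grip_width: 56.0
gripper_force: 0.0
```

Run:
```python
from m import *; from prof import fx
for n,thr,seed in(("top",150,(345,208)),("side",160,(320,172))):
    c=snap(n,n+"1")
    try:
        q=pad(c,seed,thr);P=onz(c,q,94);f=fx(P);print(n,f.round(1).tolist(),f.mean(0))
    except Exception as e: print(n,e)
v=np.hstack([load("top1")["img"][120:280,200:420],load("side1")["img"][110:270,200:420]])
cv2.imwrite("pics/v1.png",cv2.resize(v[:,:,::-1],None,fx=1.8,fy=1.8,interpolation=cv2.INTER_CUBIC))
```

```text
top [[nan, nan], [nan, nan]] [nan nan]
side [[-43.1, -176.6], [-44.0, -90.1], [8.8, -79.7], [2.9, -172.7]] [ -18.86757392 -129.77632695]m.py:16: RuntimeWarning: invalid value encountered in divide
  p=np.cross(L[i-1],L[i]);out.append(p[:2]/p[2])
```

View pics/v1.png

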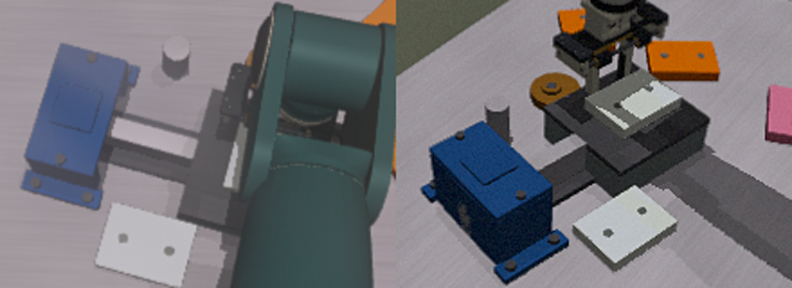

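jog_arm(motion="0.5 0 0 0 0 0 0.6;0.5 0 0 0 0 0 0.6;0 0 -4 0 0 0 0.6;0 0 -4 0 0 0 0.6;0 0 -4 0 0 0 0.6;-2 3 0 0 0 0 0.5;-2 3 0 0 0 0 0.5;-3 4.7 0 0 0 0 0.5;0 0 0 0 0 0 0.5")

```text
time_s: 5.82
ee_pos: [509.0, -161.1, 199.1]
orientation: [[0.974, -0.228, 0.0], [-0.228, -0.974, -0.001], [0.001, 0.001, -1.0]]
wrist_force: [0.8, 0.9, 0.3]
grip_width: 46.5
gripper_force: 0.0
```

jog_arm(motion="0 0 0 0 0 -0.175 0.5;0 0 0 0 0 -0.175 0.5;0 0 0 0 0 -0.175 0.5;0 0 0 0 0 -0.175 0.5;0 0 0 0 0 -0.175 0.5;0 0 0 0 0 -0.174 0.5;0 0 0 0 0 -0.174 0.5;0 0 0 0 0 -0.174 0.5;0 0 0 0 0 -0.174 0.5;0 0 0 0 0 0 0.5;0 0 0 0 0 0 0.5")

```text
time_s: 7.2
ee_pos: [510.6, -159.0, 198.6]
orientation: [[0.229, 0.973, -0.0], [0.973, -0.229, 0.0], [0.0, -0.0, -1.0]]
wrist_force: [-0.3, -1.1, -0.7]
grip_width: 46.6
gripper_force: 0.0
```

Run:
```python
from m import *; from prof import *
print(fx(ctrl.get_obs()["ee_pos"]))
for n,thr,seed in(("top",150,(340,213)),("side",160,(317,174))):
    c=snap(n,n+"2")
    try:
        q=pad(c,seed,thr);f=fx(onz(c,q,94));print(n,f.round(1).tolist(),f.mean(0))
    except Exception as e: print(n,e)
    for y in range(-160,-50,20): print(y,edges(c,-70,-25,y,94),edges(c,25,70,y,94))
v=np.hstack([load("top2")["img"][120:280,200:420],load("side2")["img"][110:270,200:420]])
cv2.imwrite("pics/v2.png",cv2.resize(v[:,:,::-1],None,fx=1.8,fy=1.8,interpolation=cv2.INTER_CUBIC))
```

```text
[   2.29185612 -215.97659839]
top [[51.4, -53.3], [51.0, -165.2], [-40.2, -157.6], [-41.5, -52.7]] [   5.14923072 -107.20156281]
-160 (np.float64(-43.0), np.float64(-27.0), np.float64(21.9), np.float64(-0.6)) (np.float64(26.5), np.float64(53.0), np.float64(2.2), np.float64(-21.1))
-140 (np.float64(-43.0), np.float64(-49.5), np.float64(20.9), np.float64(-1.2)) (np.float64(46.5), np.float64(53.0), np.float64(0.5), np.float64(-19.8))
-120 (np.float64(-43.5), np.float64(-50.0), np.float64(18.7), np.float64(-0.5)) (np.float64(45.0), np.float64(53.0), np.float64(0.3), np.float64(-20.0))
-100 (np.float64(-42.5), np.float64(-49.5), np.float64(16.8), np.float64(-2.6)) (np.float64(59.5), np.float64(52.5), np.float64(0.3), np.float64(-20.3))
-80 (np.float64(-42.0), np.float64(-50.0), np.float64(17.9), np.float64(-2.4)) (np.float64(46.5), np.float64(52.5), np.float64(0.3), np.float64(-18.0))
-60 (np.float64(-42.0), np.float64(-52.0), np.float64(19.4), np.float64(-0.7)) (np.float64(46.5), np.float64(52.5), np.float64(0.4), np.float64(-17.2))
side [[-42.0, -152.5], [-45.5, -52.2], [46.1, -50.1], [
[... 261 characters left out ...]
np.float64(-0.9)) (np.float64(68.5), np.float64(49.5), np.float64(2.5), np.float64(-21.8))
-120 (np.float64(-46.0), np.float64(-66.0), np.float64(26.6), np.float64(-2.5)) (np.float64(68.0), np.float64(50.0), np.float64(1.4), np.float64(-25.7))
-100 (np.float64(-46.0), np.float64(-68.0), np.float64(23.8), np.float64(-1.6)) (np.float64(68.0), np.float64(49.5), np.float64(1.6), np.float64(-21.2))
-80 (np.float64(-46.5), np.float64(-63.5), np.float64(23.8), np.float64(-1.3)) (np.float64(68.0), np.float64(49.0), np.float64(2.9), np.float64(-21.3))
-60 (np.float64(-45.5), np.float64(-67.5), np.float64(20.1), np.float64(-2.4)) (np.float64(60.5), np.float64(50.0), np.float64(1.3), np.float64(-25.4))
```

View pics/v2.png

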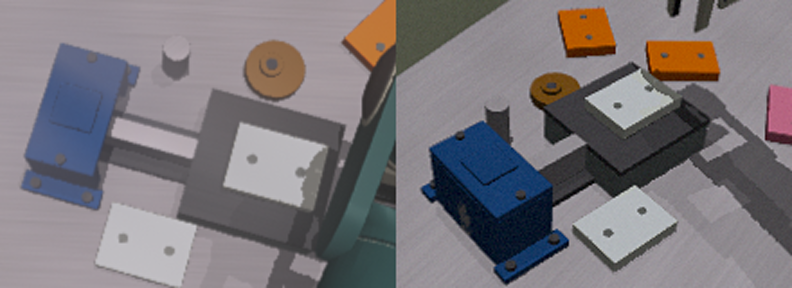

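jog_arm(motion="0 0 4 0 0 -0.004 0.5;0 0 4 0 0 0 0.5;0 0 4 0 0 0 0.5;0 0 0 0 0 0 0.5;1 0 0 0 0 0 0.5;1 0 0 0 0 0 0.5;0.5 0 0 0 0 0 0.5;0.5 0 0 0 0 0 0.5;0.5 0 0 0 0 0 0.5;0 0 0 0 0 0 0.5")

```text
time_s: 8.55
ee_pos: [518.3, -124.9, 79.1]
orientation: [[0.221, 0.975, 0.001], [0.975, -0.221, -0.0], [-0.0, 0.001, -1.0]]
wrist_force: [0.1, 0.0, 0.1]
grip_width: 46.7
gripper_force: 0.2
```

jog_arm(motion="0.5 0 0 0 0 0 0.5;0.5 0 0 0 0 0 0.5;0.6 0 0 0 0 0 0.5;0.6 0 0 0 0 0 0.5;0.6 0 0 0 0 0 0.5;0.6 0 0 0 0 0 0.5;0.6 0 0 0 0 0 0.5;0.6 0 0 0 0 0 0.5;0.6 0 0 0 0 0 0.5;0.6 0 0 0 0 0 0.5;0.4 0 0 0 0 0 0.5;0.3 0 0 0 0 0 0.5")

```text
time_s: 10.05
ee_pos: [532.6, -61.9, 79.0]
orientation: [[0.221, 0.975, 0.0], [0.975, -0.221, -0.001], [-0.001, 0.001, -1.0]]
wrist_force: [-0.5, -5.7, 5.4]
grip_width: 46.5
gripper_force: 2.8
```

jog_arm(motion="0.4 0 0 0 0 0 0.5;0.6 0 0 0 0 0 0.5;0.6 0 0 0 0 0 0.5;0.6 0 0 0 0 0 0.5;0.6 0 0 0 0 0 0.5;0.6 0 0 0 0 0 0.5;0.4 0 0 0 0 0 0.5;0.2 0 0 0 0 0 0.5;0 0 0 0 0 0 0.5")

```text
time_s: 11.18
ee_pos: [541.3, -22.6, 78.7]
orientation: [[0.221, 0.975, 0.0], [0.975, -0.221, -0.0], [0.0, 0.0, -1.0]]
wrist_force: [0.8, -2.3, 2.2]
grip_width: 46.4
gripper_force: 1.3
```

```bash
cat > look.py <<'E'
from m import *; from prof import *
import sys
tag=sys.argv[1];y0,y1=int(sys.argv[2]),int(sys.argv[3])
print(fx(ctrl.get_obs()["ee_pos"]))
for n,off in(("top",3.2),("side",.2)):
    c=snap(n,n+tag)
    for y in range(y0,y1,15): 
        a,b=edges(c,-65,-30,y,94),edges(c,30,65,y,94);print(n,y,a[0]-off,b[1]-off,a[2],b[3])
v=np.hstack([load("top"+tag)["img"][120:280,200:420],load("side"+tag)["img"][110:270,200:420]])
cv2.imwrite(f"pics/v{tag}.png",cv2.resize(v[:,:,::-1],None,fx=1.8,fy=1.8,interpolation=cv2.INTER_CUBIC))
E
python3 look.py 3 -60 60
```

```text
[  1.52683607 -76.22965786]
top -60 -40.2 26.8 0.3 0.0
top -45 -66.7 55.8 1.0 -0.5
top -30 -50.7 39.3 5.0 -0.2
top -15 -47.2 29.8 17.8 -10.9
top 0 -46.2 48.3 21.4 -12.4
top 15 -47.2 48.8 19.5 -4.7
top 30 -46.7 48.3 22.8 -6.0
top 45 -47.2 47.8 18.2 -4.7
side -60 -51.7 49.3 12.0 -13.0
side -45 -62.2 46.8 11.2 -23.9
side -30 -62.2 49.3 11.3 -29.6
side -15 -47.2 48.8 24.6 -27.6
side 0 -46.7 47.8 26.9 -23.5
side 15 -46.7 48.8 24.5 -29.3
side 30 -46.7 48.8 22.8 -32.8
side 45 -47.2 47.3 26.4 -7.7
```

jog_arm(motion="0.3 0 0 0 0 0.003 0.5;0.6 0 0 0 0 0 0.5;0.6 0 0 0 0 0 0.5;0.6 0 0 0 0 0 0.5;0.6 0 0 0 0 0 0.5;0.6 0 0 0 0 0 0.5;0.6 0 0 0 0 0 0.5;0.4 0 0 0 0 0 0.5;0.2 0 0 0 0 0 0.5;0 0 0 0 0 0 0.5")

```text
time_s: 12.52
ee_pos: [551.4, 21.5, 78.6]
orientation: [[0.224, 0.975, 0.0], [0.975, -0.224, 0.0], [0.0, -0.0, -1.0]]
wrist_force: [0.1, -0.9, 0.3]
grip_width: 46.2
gripper_force: 0.0
```

jog_arm(motion="0.3 0 0 0 0 0 0.5;0.5 0 0 0 0 0 0.5;0.5 0 0 0 0 0 0.5;0.5 0 0 0 0 0 0.5;0.5 0 0 0 0 0 0.5;0.4 0 0 0 0 0 0.5;0.2 0 0 0 0 0 0.5;0 0 0 0 0 0 0.5")

```text
time_s: 13.52
ee_pos: [557.9, 49.8, 78.7]
orientation: [[0.224, 0.975, 0.0], [0.975, -0.224, 0.0], [0.0, 0.0, -1.0]]
wrist_force: [-0.0, -0.2, -0.3]
grip_width: 46.3
gripper_force: 0.0
```

```bash
python3 look.py 4 0 125
```

```text
[ 1.42098053 -1.94052914]
top 0 -49.2 37.8 0.9 -0.1
top 15 -41.7 61.3 0.5 0.0
top 30 -35.7 61.3 0.3 0.0
top 45 -47.2 51.3 2.3 -1.1
top 60 -46.7 43.3 22.9 -0.2
top 75 -45.7 55.3 20.7 -3.1
top 90 -47.2 48.3 20.0 -8.1
top 105 -46.2 49.3 22.8 -5.3
top 120 -47.2 48.3 20.6 -16.8
side 0 -42.7 43.8 8.4 -3.9
side 15 -52.2 48.8 8.0 -16.4
side 30 -62.7 49.3 8.4 -21.2
side 45 -62.2 48.3 8.7 -7.1
side 60 -46.7 47.8 27.0 -8.5
side 75 -46.7 47.8 27.3 -8.1
side 90 -45.7 48.8 21.1 -8.8
side 105 -46.7 48.3 24.5 -28.8
side 120 -57.2 57.3 0.8 -0.8
```

View pics/v4.png

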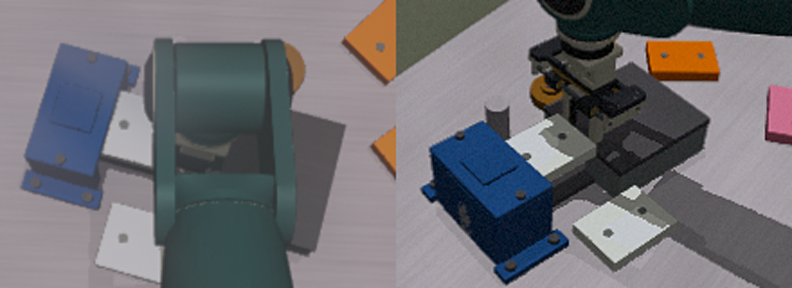

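The pad is entering the mouth, square and within 1 mm of the rail centre. Next I'll advance slowly and watch the force.

jog_arm(motion="0.2 0 0 0 0 0 0.5;0.2 0 0 0 0 0 0.5;0.2 0 0 0 0 0 0.5;0.2 0 0 0 0 0 0.5;0.2 0 0 0 0 0 0.5;0.2 0 0 0 0 0 0.5;0.1 0 0 0 0 0 0.5;0.1 0 0 0 0 0 0.5")

```text
time_s: 14.62
ee_pos: [561.0, 63.1, 78.7]
orientation: [[0.224, 0.975, 0.0], [0.975, -0.224, -0.0], [-0.0, 0.0, -1.0]]
wrist_force: [-2.2, -3.8, 2.1]
grip_width: 46.4
gripper_force: 1.9
```

jog_arm(motion="0.1 0 0 0 0 0 0.5;0.1 0 0 0 0 0 0.5;0.1 0 0 0 0 0 0.5;0.1 0 0 0 0 0 0.5")

```text
time_s: 15.12
ee_pos: [561.9, 67.0, 78.7]
orientation: [[0.224, 0.975, 0.0], [0.975, -0.224, -0.0], [-0.0, 0.0, -1.0]]
wrist_force: [-0.6, -3.8, 2.2]
grip_width: 46.7
gripper_force: 2.1
```

jog_arm(motion="0.1 0 0 0 0 0 0.5;0.1 0 0 0 0 0 0.5;0.1 0 0 0 0 0 0.5")

```text
time_s: 15.5
ee_pos: [562.6, 70.0, 78.7]
orientation: [[0.224, 0.975, 0.0], [0.975, -0.224, -0.0], [-0.0, 0.0, -1.0]]
wrist_force: [-0.4, -4.8, 2.6]
grip_width: 46.2
gripper_force: 2.3
```

jog_arm(motion="0.1 0 0 0 0 0 0.5;0.1 0 0 0 0 0 0.5;0.1 0 0 0 0 0 0.5")

```text
time_s: 15.88
ee_pos: [563.3, 72.9, 78.7]
orientation: [[0.224, 0.975, 0.0], [0.975, -0.224, -0.0], [-0.0, 0.0, -1.0]]
wrist_force: [-1.6, -4.7, 2.7]
grip_width: 46.2
gripper_force: 2.4
```

jog_arm(motion="0.1 0 0 0 0 0 0.5;0.1 0 0 0 0 0 0.5;0.1 0 0 0 0 0 0.5")

```text
time_s: 16.25
ee_pos: [564.0, 75.8, 78.7]
orientation: [[0.224, 0.975, 0.0], [0.975, -0.224, -0.0], [-0.0, 0.0, -1.0]]
wrist_force: [-1.0, -4.0, 3.7]
grip_width: 46.5
gripper_force: 2.5
```

jog_arm(motion="0.1 0 0 0 0 0 0.5;0.1 0 0 0 0 0 0.5;0.1 0 0 0 0 0 0.5")

```text
time_s: 16.62
ee_pos: [564.6, 78.8, 78.7]
orientation: [[0.224, 0.975, 0.0], [0.975, -0.224, -0.0], [-0.0, 0.0, -1.0]]
wrist_force: [-1.7, -5.6, 3.8]
grip_width: 46.8
gripper_force: 2.5
```

jog_arm(motion="0.1 0 0 0 0 0 0.5;0.1 0 0 0 0 0 0.5")

```text
time_s: 16.88
ee_pos: [565.1, 80.7, 78.7]
orientation: [[0.224, 0.975, 0.0], [0.975, -0.224, -0.0], [-0.0, 0.0, -1.0]]
wrist_force: [-0.9, -5.8, 4.2]
grip_width: 46.7
gripper_force: 2.5
```

jog_arm(motion="0.1 0 0 0 0 0 0.5;0.1 0 0 0 0 0 0.5")

```text
time_s: 17.12
ee_pos: [565.5, 82.6, 78.7]
orientation: [[0.224, 0.975, -0.0], [0.975, -0.224, -0.0], [-0.0, -0.0, -1.0]]
wrist_force: [-0.8, -5.0, 4.0]
grip_width: 46.5
gripper_force: 2.7
```

jog_arm(motion="0.1 0 0 0 0 0 0.5;0.1 0 0 0 0 0 0.5")

```text
time_s: 17.38
ee_pos: [566.0, 84.6, 78.7]
orientation: [[0.224, 0.975, 0.0], [0.975, -0.224, -0.0], [-0.0, 0.0, -1.0]]
wrist_force: [-2.1, -5.5, 4.0]
grip_width: 46.4
gripper_force: 2.8
```

jog_arm(motion="0.1 0 0 0 0 0 0.5;0.1 0 0 0 0 0 0.5")

```text
time_s: 17.62
ee_pos: [566.4, 86.5, 78.7]
orientation: [[0.224, 0.975, 0.0], [0.975, -0.224, -0.0], [-0.0, 0.0, -1.0]]
wrist_force: [-1.6, -5.0, 3.6]
grip_width: 46.5
gripper_force: 2.9
```

jog_arm(motion="0.1 0 0 0 0 0 0.5;0.1 0 0 0 0 0 0.5")

```text
time_s: 17.88
ee_pos: [566.5, 86.9, 78.7]
orientation: [[0.224, 0.974, -0.001], [0.974, -0.224, -0.003], [-0.004, -0.0, -1.0]]
wrist_force: [-7.3, -22.5, 9.6]
grip_width: 46.2
gripper_force: 12.1
```

The stop is felt: force jumps from 5 to about 23 N and the tool halts. Backing off straight.

jog_arm(motion="0 0 0 0 0 0 0.5;-0.1 0 0 0 0 0 0.5;-0.1 0 0 0 0 0 0.5;-0.2 0 0 0 0 0 0.5;-0.5 0 0 0 0 0 0.5;-1 0 0 0 0 0 0.5;-2 0 0 0 0 0 0.5;-2 0 0 0 0 0 0.5;0 0 -4 0 0 0 0.5;0 0 -5 0 0 0 0.5;0 0 -5 0 0 0 0.5")

```text
time_s: 19.25
ee_pos: [553.1, 29.7, 220.2]
orientation: [[0.225, 0.974, -0.0], [0.974, -0.225, -0.0], [-0.0, -0.0, -1.0]]
wrist_force: [0.8, 0.3, -0.1]
grip_width: 46.5
gripper_force: 0.0
```

jog_arm(motion="-5 0 0 0 0 0 0.5;-5 0 0 0 0 0 0.5;-5 0 0 0 0 0 0.5;-5 0 0 0 0 0 0.5;-5 0 0 0 0 0 0.5;-5 0 0 0 0 0 0.5;0 0 0 0 0 0 0.5;0 0 0 0 0 0 0.5")

```text
time_s: 20.25
ee_pos: [485.9, -261.7, 218.6]
orientation: [[0.225, 0.974, 0.0], [0.974, -0.225, 0.0], [0.0, -0.0, -1.0]]
wrist_force: [-0.5, 1.0, 1.1]
grip_width: 46.2
gripper_force: 0.0
```

```bash
python3 look.py 5 40 125
python3 - <<'E'
from m import *; from prof import *
for n in("top5","side5"):
    c=load(n)
    # rear edge along y at several x
    g=cv2.cvtColor(c["img"],cv2.COLOR_RGB2GRAY).astype(float);ys=np.arange(10,75,.5)
    for x in(-38,-25,-12,0,12,25,38):
        P=np.c_[O+x*EX+ys[:,None]*EY,np.full(len(ys),94.)];uv=proj(c,P)
        p=cv2.GaussianBlur(map_coordinates(g,[uv[:,1],uv[:,0]],order=1)[None],(0,0),2)[0];d=np.gradient(p);print(n,x,ys[d.argmax()],round(d.max(),1))
E
```

```text
[   1.28055788 -321.63325157]
top 40 -44.7 39.3 1.6 -0.6
top 55 -45.7 48.8 18.9 -5.0
top 70 -46.7 48.3 17.7 -6.5
top 85 -46.2 48.8 20.7 -5.2
top 100 -47.2 48.3 19.7 -7.3
top 115 -46.2 49.3 22.2 -14.6
side 40 -33.2 31.3 18.7 -1.1
side 55 -46.2 47.8 21.6 -10.7
side 70 -47.2 48.3 26.5 -8.8
side 85 -46.7 49.3 22.9 -8.2
side 100 -46.7 48.8 27.8 -18.3
side 115 -32.7 50.3 6.6 -3.5
top5 -38 43.0 12.3
top5 -25 44.0 10.5
top5 -12 45.5 4.8
top5 0 44.5 4.4
top5 12 44.0 7.7
top5 25 44.5 7.2
top5 38 45.0 3.2
side5 -38 46.0 14.9
side5 -25 17.5 8.6
side5 -12 17.5 8.8
side5 0 46.0 13.8
side5 12 46.0 13.1
side5 25 45.5 14.2
side5 38 45.5 12.7
```

View pics/v5.png

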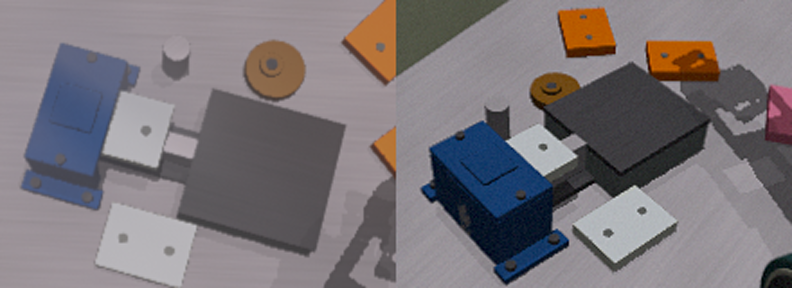

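The final view shows the pad on the rail alone, in the clamp. Its rear edge is at y≈45 mm, so the stop is about 50 mm deep, within the 30 to 55 range. It sits about 1 mm off the rail centre and square, and the spare, cam and dowel haven't moved.

```bash
python3 -c "
from bench import ctrl
print(ctrl.hand_in())"
```

```text
the job is handed in; nothing more can be done
None
```

I handed the job in at about 20 s: the pad is home against the stop (felt at about 23 N, roughly 50 mm past the mouth), resting on the rail alone, square and about 1 mm off centre, with the spare pad, cam and dowel untouched; the verdict was not shown.

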